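# Pile the good soap plates, show the rusty one to the inspection camera

## Robot

A 7-joint arm with a two-finger parallel gripper is mounted at the origin on the work surface. World frame = base frame: x ahead of the robot, y to its left, z up, the work surface at z = 0. Lengths are in m, angles in rad, forces in N, time in s.
With the tool pointing down it reaches from about 0.35 to 0.9 m from the base axis. Payload 8.1 kg.
Tool frame: the origin (TCP) lies at the very end of the fingers, on their centre line; the grasp point (between the pads) lies arm.hold_point_z behind it (arm.hold_point_z is the distance from the TCP to the grasp point, in m); z points along the fingers, y is the line along which they close (so a half turn about z gives the same grasp; the last joint's range is limited). The gripper opens to 92 mm and grips with 3 to 60 N. Pads are 19 mm wide; open, the fingers measure 130 mm over their backs; the gripper's body (75 mm by 190 mm) begins 47 mm behind the grasp point.
Start: joints at [-1.419, 0.434, 0.025, 1.573, -0.012, 1.134, -0.075], TCP at [0.158, 0.605, 0.227] pointing down, gripper open.
Joint ranges: [-2.62, 2.62], [-0.44, 2.09], [-1.27, 1.32], [0.08, 2.57], [-1.32, 4.46], [0.12, 2], [-2.74, 2.74]. Speed limits (rad/s): [2.22, 2.22, 3.01, 3.01, 3.14, 3.14, 3.14].

## Interface

Orientations are given as a rotation vector (axis times angle).
In Python, from cell import arm, vision, job, cut_out gives the robot as it stands. The module is installed in compiled form; this text tells all that it offers.
- The arm moves only by the tool play_rows, never from a script. Its argument "increments" is text: rows parted by semicolons, each of 5 numbers parted by spaces: the shift along the tool's x, y, z in cm, then the turn about the tool's z in degrees, then the opening, from -1 (shut) to 1 (fully open), so that 0 is half open. A call has 1 to 5 rows; each row shifts and turns the commanded pose from where the row before left it, along the tool's axes as they then stand; what a row does not reach is not made up. A row lasts 1/12 s, in which the tool goes at most 41.7 mm and 7.16 degrees, less where a joint would pass 70% of its speed; a pose out of reach is approached as far as the arm can. A call is refused whole if a number of a shift passes 4.17 or a number of a turn 7.16, either way. A call with a gripper value outside its range is refused whole. The fingers move at their own pace and stop on an object; "grip_force" is the grip in N (left out, the last holds). Time passes only in rows, so rows that do not move let the fingers close. It gives the time, the measured TCP pose, the force, the opening and the grip force at its end, in the units of the state.
- arm.observe(): the state, without advancing time (a new reading comes with each control period).
- vision.get_image(name): name is "side" or "top"; returns a dict with "frame" (480x640x3 uint8, red, green, blue), "z_map" (480x640 float32, m along the optical axis (not along the pixel's ray), 0 where there is no reading), "mtx" (3x3 intrinsics, pixels), "cam_to_world" (4x4, takes a point from camera to world coordinates). Camera axes: x right, y up, looking along -z (the intrinsics and any distortion apply to the point x, -y, -z); pixel columns grow to the right and rows downward; lengths in m; the calibration is good to about 2 mm. A picture is of the moment at which its call begins.
- job.sign_off(): hands the job in; it is judged then, once.
Trained networks look in a picture, given as the dict that the camera call returned (one of the last four; its "shot" number tells which), for a name from the list of things; names that differ only in an ending like _2 or _b are one class to them, and where a whole thing is asked for, a point or a joint stands for the part that bears it (a point fixed in the world has none). Each returns a list of dicts, best first, with "confidence" (0 to 1); they miss things now and then, are a little off and sometimes report something else, mostly with a low value. They report only what shows in the picture. A call takes as long as a camera call. They do not tell look-alikes from the thing itself.
- cut_out(query, picture): "mask" (480x640 bool, what is visible of it) and "point" ([row, column] in pixels, amid what is visible of it).
The state is a dict: "clock": time; "joints": joint angles; "dq": joint speeds; "joint_efforts": joint torques, N m; "position": TCP position; "ee_rot": TCP orientation; "force": force on the tool from outside, world axes, zero at the start; "ft_torque": the same for the moment, N m; "width": opening from 0.0 (shut) to 1.0 (fully open); "gripper_force": force on a finger pad.
Only numpy, scipy, OpenCV 4.12 (cv2) and the standard library are available. Lean on these libraries where they do the work, as an engineer would, in place of code of your own. Each camera call takes 0.05 s, during which the arm holds its last target. There are 200 camera calls.

## Task

Sort the steel soap plates: first stack the two clean ones squarely, slots up, into a flush pile on the counter and let go of them. Then pick up the rust-stained plate and finish while still holding it motionless in the air, 160 mm out from the inspection camera's lens and centred on its line of sight, underside squarely facing the lens and long side level. Leave the cup and bottle where they are and do not knock the camera.

Things in the scene. Friction and masses are not known exactly. Their poses are not given: they have to be found in the camera images.
- dish_a: Stainless steel soap plate, a flat slab 110 x 64 x 14 mm (0.16 kg, varies) with five dark drain slots across its top, clean. Origin at the centre of the underside; x along the 110 mm side, y along the 64 mm side, z up. Starts flat on the counter, slots up.
- dish_b: Stainless steel soap plate, a flat slab 110 x 64 x 14 mm (0.16 kg, varies) with five dark drain slots across its top, clean; same as the other clean plate, either may be the lower one. Origin at the centre of the underside; x along the 110 mm side, y along the 64 mm side, z up. Starts flat on the counter, slots up.
- dish_stained: Stainless steel soap plate, a flat slab 110 x 64 x 14 mm (0.16 kg, varies) with five dark drain slots across its top, with brown rust patches near one end, on the top face and on the underside. Origin at the centre of the underside; x along the 110 mm side, y along the 64 mm side, z up. Starts flat on the counter, slots up.
- camera: Inspection camera fixed to the counter, about 113 mm high: dark base plate (x -30 to 70, y -40 to 40 mm), post, black 50 mm housing, round lens in a white ring. Origin on the counter, z up; it faces its own -x, roughly to the robot. Lens front at x 0, y 0, z 101 mm; the line of sight rises 60 degrees above level, along (-0.5, 0, 0.866) in its axes.
- view (a point): Point in the air for the centre of the stained plate's underside: 160 mm from the lens along the line of sight, at x -80, y 0, z 240 mm in the camera's axes. z: along the line of sight away from the lens (30 degrees off vertical), the held plate's z must point the same way. y: level, the camera's y, the plate's x (long side) must lie along it, either way round.
- cup: Purple plastic cup standing upright on the counter, 72 mm across the rim, 90 mm high; a bystander. Origin at the centre of its underside.
- bottle: Small green glass bottle with a white screw cap, 48 mm across, 110 mm high, standing on the counter; a bystander. Origin at the centre of its underside.
Things that resemble listed ones, but are neither listed nor needed, are in the scene too. There is more than one size of the camera; the job needs the smaller.

How it is judged:
By the outcome, as a careful person would: the job done as asked, in the order asked, and still so for the second after the job is handed in, while the arm keeps its last pose, push and grip.
It also fails if it takes over 61 s, if anything falls off the work surface, if the arm or the gripper's body presses on something with over 40 N, if the wrist force passes 120 N, or if a joint passes its speed limit or range.

## Working session

There is one attempt and no reset: what is moved stays moved. The work goes in short steps, Python scripts to look and compute and a tool call to move; the robot and the scene stay as the last step left them, time stands still between calls to the robot, and variables do not carry over. Pictures are saved under pics/ and viewed, at most 10 in all, crops included, and the job is handed in when it is done.

Besides the shell and the picture viewer there is one more tool, called after "Emit:" by a JSON object that holds its "op" and its "data". play_rows: Moves the arm, as the interface text tells. Its arguments: {"type":"object","properties":{"increments":{"type":"string"},"grip_force":{"type":"number"}},"required":["increments"]}

```bash
mkdir -p pics
cat > h.py <<'E'
import numpy as np, cv2
from scipy.spatial.transform import Rotation as R
from cell import arm, vision, job, cut_out
def pts(p):
    z=p["z_map"]; K=p["mtx"]; v,u=np.mgrid[0:480,0:640]
    c=np.stack([(u-K[0,2])*z/K[0,0],-(v-K[1,2])*z/K[1,1],-z],-1)
    T=np.array(p["cam_to_world"]); return c@T[:3,:3].T+T[:3,3]
def save(p,n,crop=None,s=1):
    f=p["frame"][:,:,::-1]
    if crop: r0,r1,c0,c1=crop; f=f[r0:r1,c0:c1]
    cv2.imwrite(f"pics/{n}.png",cv2.resize(f,None,fx=s,fy=s,interpolation=cv2.INTER_CUBIC))
E
python3 - <<'E'
from h import *
s=arm.observe(); print(s, arm.hold_point_z)
for n in ("top","side"):
    p=vision.get_image(n); save(p,n+"0"); P=pts(p); print(n,np.round(p["cam_to_world"],3).tolist(), p["mtx"].tolist(), [k for k in p])
    for q in ("dish_a","dish_stained","camera","cup","bottle"):
        for d in cut_out(q,p):
            m=d["mask"]&(p["z_map"]>0); X=P[m]
            print(q,round(d["confidence"],2),np.round(d["point"]),m.sum(),np.round(np.median(X,0),3),np.round(np.percentile(X,[2,98],axis=0),3).tolist())
E
```

```text
{'clock': 0.0, 'joints': array([-1.4186007 ,  0.43522685,  0.02495175,  1.57410238, -0.01159983,
        1.13394653, -0.07510153]), 'dq': array([-0.00033848,  0.00137444, -0.00054311, -0.00078423, -0.00063427,
        0.00160746, -0.00022042]), 'joint_efforts': array([-6.38912370e-04, -6.67853022e+01,  9.84925367e-01, -3.14475524e+01,
       -6.05460559e-02,  4.29012103e-02,  1.91947561e-04]), 'position': array([0.15744697, 0.60432908, 0.22594025]), 'ee_rot': array([-3.99223116e-01, -3.11605780e+00,  2.41410076e-03]), 'force': array([-0.55894833,  1.19604709, -0.20069877]), 'ft_torque': array([-0.00223102,  0.02454731,  0.05439277]), 'gripper_force': 0.0, 'width': 1.0008956152266775} 0.0188
top [[-0.024, 0.996, -0.091, 0.504], [-1.0, -0.024, 0.001, -0.003], [-0.001, 0.091, 0.996, 1.169], [0.0, 0.0, 0.0, 1.0]] [[437.82554121336597, 0.0, 322.2095376700994], [0.0, 437.82554121336597, 241.2610435941617], [0.0, 0.0, 1.0]] ['frame', 'z_map', 'mtx', 'cam_to_world', 'shot']
dish_a 0.89 [292. 410.] 1040 [ 0.47  -0.234  0.012] [[0.418, -0.278, 0.004], [0.522, -0.191, 0.017]]
dish_a 0.82 [292. 
[... 1021 characters left out ...]
, -0.185, 0.018]]
dish_a 0.56 [411. 340.] 2587 [0.474 0.272 0.014] [[0.422, 0.235, 0.003], [0.528, 0.303, 0.017]]
dish_a 0.39 [266. 253.] 2066 [ 0.714 -0.01   0.012] [[0.672, -0.061, 0.003], [0.77, 0.016, 0.106]]
dish_stained 0.88 [297. 346.] 1546 [0.515 0.01  0.014] [[0.462, -0.032, 0.0], [0.573, 0.044, 0.018]]
camera 0.86 [337. 242.] 5013 [0.661 0.193 0.015] [[0.61, 0.13, 0.006], [0.734, 0.225, 0.141]]
camera 0.67 [266. 254.] 2098 [ 0.713 -0.011  0.012] [[0.671, -0.061, 0.002], [0.769, 0.018, 0.107]]
cup 0.67 [186. 319.] 1089 [ 0.639 -0.317  0.064] [[0.608, -0.372, 0.004], [0.671, -0.304, 0.091]]
bottle 0.8 [398. 205.] 1472 [0.678 0.333 0.066] [[0.663, 0.312, 0.007], [0.702, 0.344, 0.111]]
```

View pics/top0.png

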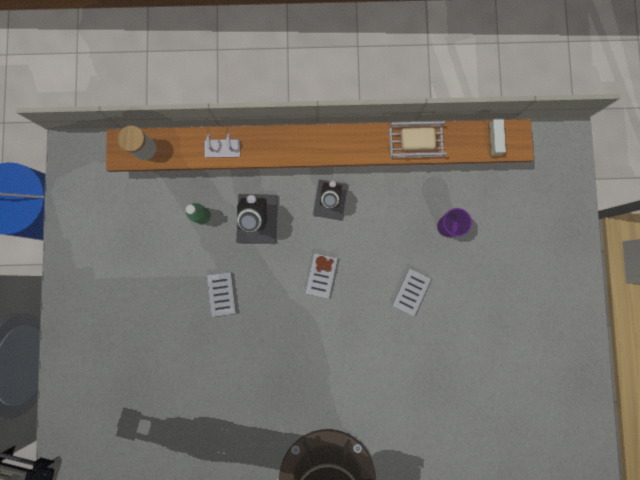

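View pics/side0.png

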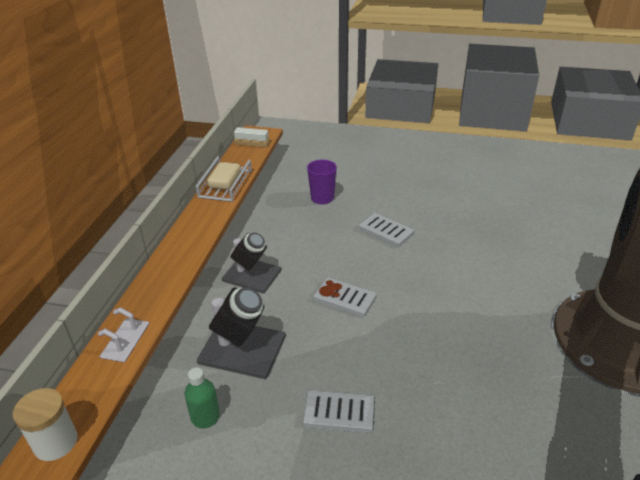

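```bash
cat >> h.py <<'E'
def ray(p,uv,z):
    K=p["mtx"]; T=np.array(p["cam_to_world"]); uv=np.atleast_2d(uv).astype(float)
    d=np.c_[(uv[:,0]-K[0,2])/K[0,0],-(uv[:,1]-K[1,2])/K[1,1],-np.ones(len(uv))]@T[:3,:3].T
    return T[:3,3]+d*((z-T[2,3])/d[:,2])[:,None]
def rect(X):
    (c,s,a)=cv2.minAreaRect((X[:,:2]*1000).astype(np.float32))
    if s[0]<s[1]: s=s[::-1]; a+=90
    return np.round(c,1),np.round(s,1),round((a+90)%180-90,1)
E
python3 - <<'E'
from h import *
for n in ("top","side"):
    p=vision.get_image(n); P=pts(p)
    for q in ("dish_a","dish_stained","camera"):
        for d in cut_out(q,p)[:3]:
            m=d["mask"]; v,u=np.nonzero(m)
            z=p["z_map"]>0
            if q=="camera":
                s=m&z&(P[...,2]<.02); v,u=np.nonzero(s); zz=np.median(P[s][:,2]); print(n,q,np.round(d["point"]),rect(ray(p,np.c_[u,v],zz)),zz)
                s=m&z&(P[...,2]>.08); print("  high", np.round(np.percentile(P[s],[5,50,95],axis=0),3).tolist())
            else:
                s=m&z&(P[...,2]>.008) if n=="side" else m
                v,u=np.nonzero(s); print(n,q,np.round(d["point"]),rect(ray(p,np.c_[u,v],.014)),np.round(np.median(P[m&z][:,2]),4))
    f=p["frame"]
    if n=="top": a=f[170:310,280:420]
    else: b=f[220:320,215:385]
a=cv2.resize(a,(560,560),interpolation=cv2.INTER_CUBIC); 
cv2.imwrite("pics/crop_t.png",a[:,:,::-1]); cv2.imwrite("pics/crop_s.png",cv2.resize(b,(765,450),interpolation=cv2.INTER_CUBIC)[:,:,::-1])
E
```

```text
top dish_a [295. 222.] (array([476.9, 263.1]), array([109.5,  65.6]), 6.4) 0.0124
top dish_a [290. 411.] (array([ 470.5, -235. ]), array([111. ,  64.7]), -25.7) 0.0126
top dish_stained [274. 321.] (array([5.206e+02, 4.000e-01]), array([108.2,  62.7]), -15.3) 0.0129
top dish_stained [225. 453.] (array([ 651.2, -357.1]), array([88.4, 72.4]), 88.6) 0.0468
top camera [198. 330.] (array([722. , -28.7]), array([101.2,  79.9]), -10.5) 0.008455911032833052
  high [[0.692, -0.049, 0.082], [0.716, -0.028, 0.095], [0.745, -0.007, 0.107]]
top camera [216. 254.] (array([674.1, 168.3]), array([129.2, 106.5]), -1.4) 0.01154792548593453
  high [[0.636, 0.137, 0.091], [0.67, 0.165, 0.122], [0.711, 0.196, 0.141]]
side dish_a [410. 338.] (array([474.9, 269.8]), array([108.9,  68.7]), 6.6) 0.0142
side dish_a [231. 388.] (array([ 468.4, -228.9]), array([113.4,  72. ]), -26.9) 0.0141
side dish_stained [296. 346.] (array([517.1,   6.2]), array([111.4,  70.6]), -14.5) 0.0142
side camera [266. 252.] (array([722.2, -63. ]), array([187.2, 112.6]), -87.0) 0.010150100394191452
  high [[0.689, -0.036, 0.082], [0.711, -0.014, 0.095], [0.744, -0.002, 0.108]]
side camera [336. 242.] (array([678.2, 149.8]), array([164.6, 147.4]), 87.2) 0.013254944733786744
  high [[0.634, 0.159, 0.086], [0.662, 0.193, 0.117], [0.706, 0.205, 0.141]]
```

View pics/crop_t.png

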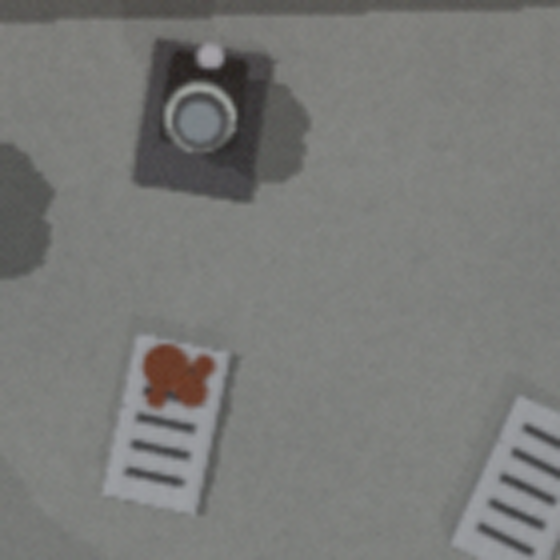

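View pics/crop_s.png

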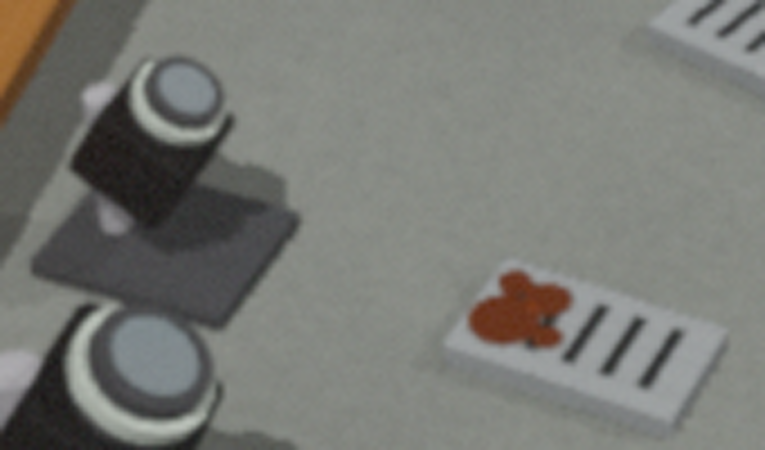

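The top picture shows the clean plates at (221,294) and (411,292), and the stained one at (322,275) with rust near its far end. There are two inspection cameras. The one at (330,200) has a 101 x 80 mm base, so it is the small one and the one I need. The one at (255,218) is larger, so it is a look-alike. The crops confirm both choices. I'm moving to the left plate first.

Emit:
{"op": "play_rows", "data": {"increments": "0 0 0 -7 1; 0 0 0 -7 1; 0 0 0 -7 1; -2.33 -3.11 0 0 1; -2.33 -3.11 0 0 1", "grip_force": 30}}

```text
clock: 1.42
position: [0.2092, 0.5488, 0.2263]
ee_rot: [0.184, -3.135, -0.001]
force: [0.4, 0.2, -0.2]
width: 1.002
gripper_force: 0.0
```

Emit:
{"op": "play_rows", "data": {"increments": "-2.33 -3.11 0 0 1; -2.33 -3.11 0 0 1; -2.33 -3.11 0 0 1; -2.33 -3.11 0 0 1; -2.33 -3.11 0 0 1"}}

```text
clock: 1.83
position: [0.345, 0.4051, 0.227]
ee_rot: [-0.175, 3.136, 0.001]
force: [0.4, -0.1, -0.6]
width: 1.0
gripper_force: 0.0
```

Emit:
{"op": "play_rows", "data": {"increments": "-2.33 -3.11 0 0 1; -2.33 -3.11 0 0 1; -2.33 -3.11 0 0 1; -2.33 -3.11 0 0 1; -2.33 -3.11 0 0 1"}}

```text
clock: 2.25
position: [0.4781, 0.2635, 0.227]
ee_rot: [-0.175, 3.136, 0.001]
force: [0.2, 0.3, 0.1]
width: 1.002
gripper_force: 0.0
```

```bash
cat >> h.py <<'E'
def plan(xyz=None,az=None):
    s=arm.observe(); M=R.from_rotvec(s["ee_rot"]).as_matrix(); a=np.degrees(np.arctan2(M[1,0],M[0,0]))
    print("t",round(s["clock"],2),"pos",np.round(s["position"],4),"xaz",round(a,1),"z",np.round(M[:,2],3),"w",round(s["width"],3),"F",np.round(s["force"],1),"gf",round(s["gripper_force"],1))
    print("q",np.round(s["joints"],3))
    if az is not None: 
        t=(a-az+180)%360-180; print("turn",round(t,1)); M=M@R.from_euler("z",t,degrees=True).as_matrix()
    if xyz is not None: print("after turn shift cm",np.round(M.T@(np.array(xyz)-s["position"])*100,2))
E
python3 -c "
from h import *
plan([.4765,.2645,.003],186.4)"
```

```text
t 2.25 pos [0.4781 0.2635 0.227 ] xaz -173.6 z [ 0.  0. -1.] w 1.002 F [0.2 0.3 0.1] gf 0.0
q [-0.685  0.304  0.109  1.774 -0.037  1.064  1.119]
turn 0.0
after turn shift cm [ 0.16  0.11 22.4 ]
```

Emit:
{"op": "play_rows", "data": {"increments": "0.16 0.11 4 0 1; 0 0 4 0 1; 0 0 4 0 1; 0 0 4 0 1; 0 0 4 0 1"}}

```text
clock: 2.67
position: [0.4755, 0.266, 0.0254]
ee_rot: [-0.175, 3.136, 0.001]
force: [0.7, 0.3, 0.3]
width: 1.001
gripper_force: 0.0
```

Emit:
{"op": "play_rows", "data": {"increments": "0 0 1.5 0 1; 0 0 0.85 0 1; 0 0 0 0 1; 0 0 0 0 -1; 0 0 0 0 -1"}}

```text
clock: 3.08
position: [0.4762, 0.2666, 0.0042]
ee_rot: [-0.175, 3.135, 0.002]
force: [-0.6, 0.0, 0.9]
width: 0.899
gripper_force: 0.0
```

Emit:
{"op": "play_rows", "data": {"increments": "0 0 0 0 -1; 0 0 0 0 -1; 0 0 0 0 -1; 0 0 0 0 -1; 0 0 0 0 -1"}}

```text
clock: 3.5
position: [0.4757, 0.2664, 0.0039]
ee_rot: [-0.175, 3.136, 0.001]
force: [-1.3, -0.8, 5.5]
width: 0.694
gripper_force: 30.0
```

Emit:
{"op": "play_rows", "data": {"increments": "0 0 -2 0 -1; 0 0 -4 7 -1; 0 0 -4 7 -1; 0 0 -4 7 -1; 0 0 -1 7 -1"}}

```text
clock: 3.92
position: [0.4777, 0.2673, 0.1592]
ee_rot: [0.598, 3.079, 0.01]
force: [1.5, 1.2, -1.4]
width: 0.691
gripper_force: 30.0
```

Emit:
{"op": "play_rows", "data": {"increments": "0 0 0 4.4 -1; -1.64 -3.47 0 0 -1; -1.64 -3.47 0 0 -1; -1.64 -3.47 0 0 -1; -1.64 -3.47 0 0 -1"}}

```text
clock: 4.33
position: [0.4728, 0.111, 0.1533]
ee_rot: [-0.705, -3.061, -0.0]
force: [1.4, 0.2, -0.9]
width: 0.696
gripper_force: 30.0
```

Emit:
{"op": "play_rows", "data": {"increments": "-1.64 -3.47 0 0 -1; -1.64 -3.47 0 0 -1; -1.64 -3.47 0 0 -1; -1.64 -3.47 0 0 -1; -1.64 -3.47 0 0 -1"}}

```text
clock: 4.75
position: [0.4704, -0.0811, 0.1534]
ee_rot: [0.706, 3.061, 0.001]
force: [0.4, 0.5, -1.3]
width: 0.691
gripper_force: 30.0
```

Emit:
{"op": "play_rows", "data": {"increments": "-1.64 -3.47 0 0 -1; -1.64 -3.47 0 0 -1; -1.64 -3.47 0 0 -1; -1.64 -3.47 0 0 -1; 0 0 0 0 -1"}}

```text
clock: 5.17
position: [0.4675, -0.2418, 0.1539]
ee_rot: [0.721, 3.056, -0.007]
force: [-0.4, -0.5, -0.1]
width: 0.694
gripper_force: 30.0
```

Run:
```python
from h import *
plan([.470,-.233,.06],154)
p=vision.get_image("side"); save(p,"s1",(130,330,280,520),3); P=pts(p)
q=vision.get_image("top")
for n,pp in (("side",p),("top",q)):
  PP=pts(pp)
  for d in cut_out("dish_a",pp)[:3]:
    X=PP[d["mask"]&(pp["z_map"]>0)]; print(n,np.round(d["confidence"],2),np.round(d["point"]),np.round(np.median(X,0),3))
```

```text
t 5.17 pos [ 0.4675 -0.2418  0.1539] xaz 153.5 z [ 0.001 -0.005 -1.   ] w 0.694 F [-0.4 -0.5 -0.1] gf 30.0
q [ 0.043  0.365  0.433  1.934 -0.19   0.88   1.68 ]
turn -0.5
after turn shift cm [0.19 0.94 9.38]
side 0.98 [229. 386.] [ 0.468 -0.225  0.014]
side 0.6 [172. 398.] [ 0.447 -0.228  0.164]
top 0.62 [301. 397.] [ 0.442 -0.201  0.013]
```

View pics/s1.png

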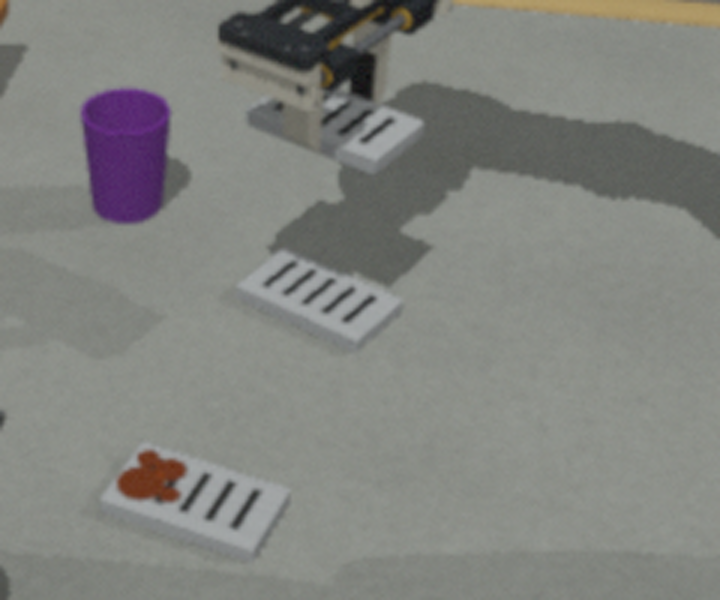

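Emit:
{"op": "play_rows", "data": {"increments": "0.19 1.05 2 -0.5 -1; 0 0 4 0 -1; 0 0 4 0 -1; 0 0 2 0 -1; 0 0 0 0 -1"}}

```text
clock: 5.78
position: [0.4695, -0.2192, 0.0294]
ee_rot: [-0.687, -3.058, -0.003]
force: [-1.1, 1.0, -1.0]
width: 0.697
gripper_force: 30.0
```

Emit:
{"op": "play_rows", "data": {"increments": "0 0 0.5 0 -1; 0 0 0 0 -1; 0 0 0 0 -1"}}

```text
clock: 6.03
position: [0.4732, -0.2225, 0.0296]
ee_rot: [0.692, 3.062, 0.0]
force: [0.1, -0.9, -1.3]
width: 0.691
gripper_force: 30.0
```

Run:
```python
from h import *
plan([.470,-.2315,.024],154)
p=vision.get_image("side"); save(p,"s2",(190,265,350,450),7.5)
```

```text
t 6.03 pos [ 0.4732 -0.2225  0.0296] xaz 154.5 z [ 0.002 -0.    -1.   ] w 0.691 F [ 0.1 -0.9 -1.3] gf 30.0
q [ 0.094  0.543  0.333  2.042 -0.305  0.601  1.762]
turn 0.5
after turn shift cm [-0.1  -0.95  0.56]
```

View pics/s2.png

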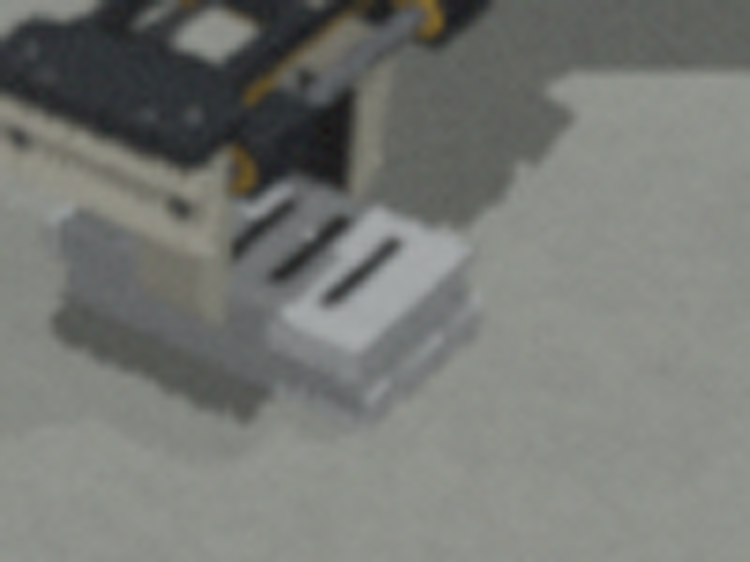

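Emit:
{"op": "play_rows", "data": {"increments": "-0.1 -0.95 0 0.5 -1; 0 0 0.5 0 -1; 0 0 0 0 -1; 0 0 0 0 -1; 0 0 0 0 -1"}}

```text
clock: 6.5
position: [0.4688, -0.2316, 0.0232]
ee_rot: [-0.707, -3.061, -0.0]
force: [-0.0, -0.1, -1.5]
width: 0.695
gripper_force: 30.0
```

Run:
```python
from h import *
plan([.470,-.2315,.018],154)
p=vision.get_image("side"); save(p,"s3",(190,265,350,450),7.5)
```

```text
t 6.5 pos [ 0.4688 -0.2316  0.0232] xaz 154.0 z [-0.  0. -1.] w 0.695 F [-0.  -0.1 -1.5] gf 30.0
q [ 0.117  0.555  0.329  2.044 -0.311  0.59   1.777]
turn -0.0
after turn shift cm [-0.1   0.06  0.52]
```

View pics/s3.png

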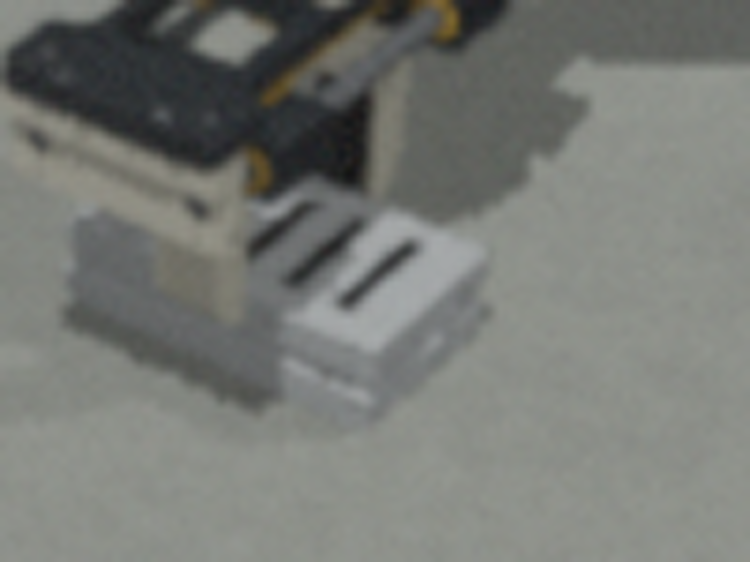

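Emit:
{"op": "play_rows", "data": {"increments": "-0.1 0.06 0.2 0 -1; 0 0 0.35 0 -1; 0 0 0 0 -1; 0 0 0 0 -1; 0 0 0 0 1"}}

```text
clock: 6.97
position: [0.4701, -0.2315, 0.0176]
ee_rot: [0.706, 3.061, -0.0]
force: [0.8, 0.5, 0.3]
width: 0.729
gripper_force: 0.0
```

Emit:
{"op": "play_rows", "data": {"increments": "0 0 0 0 1; 0 0 0 0 1; 0 0 0 0 1; 0 0 0.7 0 1; 0 0 0.7 0 1"}}

```text
clock: 7.38
position: [0.4703, -0.2316, 0.0034]
ee_rot: [0.706, 3.06, -0.0]
force: [1.0, 0.2, 0.3]
width: 0.994
gripper_force: 0.0
```

Emit:
{"op": "play_rows", "data": {"increments": "0 0 0 0 1; 0 0 0 0 -1; 0 0 0 0 -1; 0 0 0 0 -1; 0 0 0 0 -1", "grip_force": 20}}

```text
clock: 7.8
position: [0.4701, -0.2316, 0.0039]
ee_rot: [0.707, 3.061, -0.0]
force: [-0.3, 0.1, 0.1]
width: 0.761
gripper_force: 0.0
```

Emit:
{"op": "play_rows", "data": {"increments": "0 0 0 0 -1; 0 0 0 0 -1; 0 0 0 0 -1; 0 0 0 0 -1; 0 0 0 0 -1"}}

```text
clock: 8.22
position: [0.4701, -0.2317, 0.0039]
ee_rot: [0.707, 3.061, -0.0]
force: [-0.3, -1.1, 2.5]
width: 0.699
gripper_force: 20.0
```

Emit:
{"op": "play_rows", "data": {"increments": "0 0 0 0 1; 0 0 0 0 1; 0 0 0 0 1; 0 0 0 0 1; 0 0 0 0 1"}}

```text
clock: 8.63
position: [0.47, -0.2314, 0.0037]
ee_rot: [-0.707, -3.061, -0.0]
force: [0.2, 0.7, 0.2]
width: 0.982
gripper_force: 0.0
```

Emit:
{"op": "play_rows", "data": {"increments": "0 0 -3 0 1; 0 0 -4 0 1; 0 0 -4 0 1; 0 0 -4 0 1; 0 0 0 0 1"}}

```text
clock: 9.05
position: [0.4734, -0.2336, 0.1606]
ee_rot: [0.705, 3.051, -0.001]
force: [1.6, -0.4, -0.2]
width: 1.001
gripper_force: 0.0
```

Emit:
{"op": "play_rows", "data": {"increments": "0 0 0 -5.5 1; 0 0 0 -5.5 1; 0.23 4 0 0 1; 0.23 4 0 0 1; 0.23 4 0 0 1"}}

```text
clock: 9.47
position: [0.4943, -0.1132, 0.1538]
ee_rot: [0.414, 3.114, 0.0]
force: [1.6, 0.8, 0.9]
width: 1.001
gripper_force: 0.0
```

Emit:
{"op": "play_rows", "data": {"increments": "0.23 4 0 0 1; 0.23 4 0 0 1; 0.23 4 0 0 1; 0 0 0 0 1; 0 0 0 0 1"}}

```text
clock: 9.88
position: [0.519, 0.0069, 0.1535]
ee_rot: [-0.401, -3.116, -0.001]
force: [-1.2, -1.0, -0.2]
width: 1.001
gripper_force: 0.0
```

Run:
```python
from h import *
plan([.5195,.0035,.003],165)
a=vision.get_image("top"); b=vision.get_image("side")
f=lambda p,r:cv2.resize(p["frame"][r[0]:r[1],r[2]:r[3]],(390,480),interpolation=cv2.INTER_CUBIC)
cv2.imwrite("pics/pile.png",np.hstack([f(a,(256,328,380,438)),f(b,(180,270,350,423))])[:,:,::-1])
for n,p in(("top",a),("side",b)):
  P=pts(p)
  for d in cut_out("dish_a",p)[:2]:
    m=d["mask"]&(p["z_map"]>0); s=d["mask"] if n=="top" else m&(P[...,2]>.02); v,u=np.nonzero(s)
    if len(v)>20: print(n,d["point"],np.median(P[m][:,2]),rect(ray(p,np.c_[u,v],.028)))
```

```text
t 9.88 pos [0.519  0.0069 0.1535] xaz 165.3 z [-0.     0.001 -1.   ] w 1.001 F [-1.2 -1.  -0.2] gf 0.0
q [-0.363  0.347  0.32   1.942 -0.141  0.874  1.345]
turn 0.3
after turn shift cm [-0.14 -0.33 15.05]
top [294.3, 410.7] 0.02650068596811006 (array([ 470.4, -232.8]), array([109.6,  64.2]), -26.2)
side [223.4, 384.3] 0.02814933097845529 (array([ 468.6, -225.1]), array([115.1,  75. ]), -26.1)
```

View pics/pile.png

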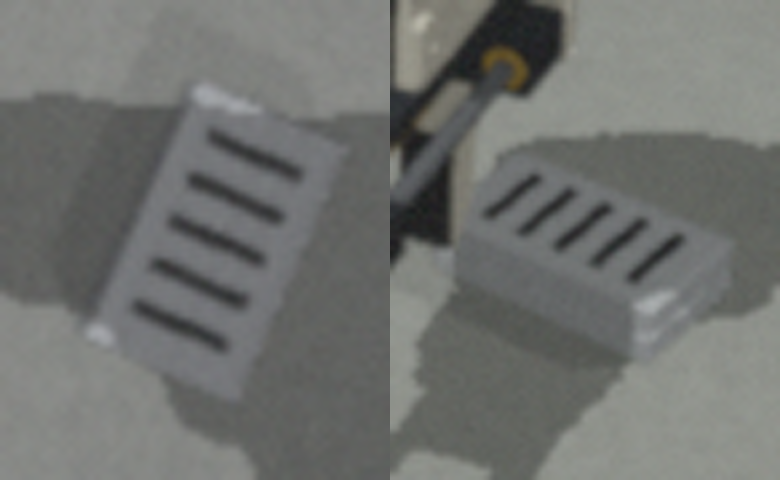

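Emit:
{"op": "play_rows", "data": {"increments": "-0.14 -0.33 3 0.3 1; 0 0 4 0 1; 0 0 4 0 1; 0 0 3 0 1; 0 0 0.5 0 1", "grip_force": 40}}

```text
clock: 10.5
position: [0.5159, -0.0014, 0.0046]
ee_rot: [-0.421, -3.106, 0.003]
force: [-0.5, 0.6, 1.0]
width: 1.0
gripper_force: 0.0
```

Emit:
{"op": "play_rows", "data": {"increments": "0 0 0.4 0 1; 0 0 0 0 1; 0 0 0 0 -1; 0 0 0 0 -1; 0 0 0 0 -1"}}

```text
clock: 10.92
position: [0.5204, 0.0004, 0.0062]
ee_rot: [0.418, 3.111, 0.001]
force: [0.7, 0.3, -1.7]
width: 0.831
gripper_force: 0.0
```

Emit:
{"op": "play_rows", "data": {"increments": "0 0 0 0 -1; 0 0 0 0 -1; 0 0 0 0 -1; 0 0 0 0 -1; 0 0 0 0 -1"}}

```text
clock: 11.33
position: [0.5199, 0.0006, 0.0055]
ee_rot: [0.418, 3.112, 0.001]
force: [-1.4, 0.8, 7.8]
width: 0.697
gripper_force: 39.9
```

Emit:
{"op": "play_rows", "data": {"increments": "0 0 -2 0 -1; 0 0 -4 -7 -1; 0 0 -4 -7 -1; 0 0 -4 -7 -1; 0 0 -4 -7 -1"}}

```text
clock: 11.75
position: [0.5186, 0.0, 0.1867]
ee_rot: [0.356, -3.121, 0.001]
force: [2.3, 0.5, -2.7]
width: 0.691
gripper_force: 39.9
```

Emit:
{"op": "play_rows", "data": {"increments": "0 0 -3 -7 -1; 0 0 -3 -7 -1; 0 0 -3 -7 -1; 0 0 -3 -7 -1; 0 0 -3 -7 -1"}}

```text
clock: 12.17
position: [0.5186, 0.0001, 0.3363]
ee_rot: [1.279, -2.869, 0.0]
force: [0.8, 0.3, -2.2]
width: 0.692
gripper_force: 39.9
```

Emit:
{"op": "play_rows", "data": {"increments": "0 0 -3 -7 -1; 0 0 -3 -7 -1; 0 0 -3 -7 -1; 0 0 -3 -7 -1; 0 0 0 -3.5 -1"}}

```text
clock: 12.58
position: [0.5206, 0.0019, 0.4411]
ee_rot: [-1.927, 2.479, -0.005]
force: [0.3, 0.1, -2.8]
width: 0.691
gripper_force: 40.0
```

Emit:
{"op": "play_rows", "data": {"increments": "0 -4 0 0 -1; 0 -4 0 0 -1; 0 -4 0 0 -1; 0 0 0 0 -1; 0 0 0 0 -1"}}

```text
clock: 13.0
position: [0.6371, -0.0307, 0.4339]
ee_rot: [1.917, -2.481, -0.006]
force: [-0.4, 1.0, -1.7]
width: 0.69
gripper_force: 39.9
```

```bash
python3 -c "
from h import *
plan([.9,-.1,.46],259.5)"
```

```text
t 13.0 pos [ 0.6371 -0.0307  0.4339] xaz -104.6 z [-0.008 -0.001 -1.   ] w 0.69 F [-0.4  1.  -1.7] gf 39.9
q [ 0.186  0.417 -0.374  1.121  0.148  1.636  2.737]
turn -4.1
after turn shift cm [  2.03 -27.09  -2.8 ]
```

Emit:
{"op": "play_rows", "data": {"increments": "0 0 0 7 -1; 0 0 0 7 -1; 0 0 0 7 -1; 0 0 0 7 -1; 0 0 0 7 -1"}}

```text
clock: 13.42
position: [0.6347, -0.0287, 0.4383]
ee_rot: [1.079, -2.948, 0.002]
force: [-0.5, 0.6, -1.0]
width: 0.689
gripper_force: 39.9
```

Emit:
{"op": "play_rows", "data": {"increments": "0 0 0 7 -1; 0 0 0 7 -1; 0 0 0 7 -1; 0 0 0 7 -1; 0 0 0 7 -1"}}

```text
clock: 13.83
position: [0.6347, -0.0286, 0.4384]
ee_rot: [0.143, -3.137, 0.002]
force: [-0.1, -0.5, -1.8]
width: 0.694
gripper_force: 39.9
```

Emit:
{"op": "play_rows", "data": {"increments": "0 0 0 7 -1; 0 0 0 7 -1; 0 0 0 7 -1; 0 0 0 7 -1; 0 0 0 7 -1"}}

```text
clock: 14.25
position: [0.6347, -0.0287, 0.4383]
ee_rot: [-0.807, -3.035, 0.003]
force: [0.7, -0.1, -1.2]
width: 0.687
gripper_force: 39.9
```

Emit:
{"op": "play_rows", "data": {"increments": "0 0 0 7 -1; 0 0 0 7 -1; 0 0 0 7 -1; 0 0 0 7 -1; 0 0 0 7 -1"}}

```text
clock: 14.67
position: [0.6347, -0.0286, 0.4383]
ee_rot: [-1.683, -2.652, 0.002]
force: [-0.4, 0.4, -1.6]
width: 0.691
gripper_force: 39.9
```

Emit:
{"op": "play_rows", "data": {"increments": "0 0 0 7 -1; 0 0 0 7 -1; 0 0 0 7 -1; 0 0 0 7 -1; 0 0 0 7 -1"}}

```text
clock: 15.08
position: [0.6347, -0.0287, 0.4384]
ee_rot: [-2.403, -2.023, 0.002]
force: [-0.2, -0.0, -1.7]
width: 0.694
gripper_force: 39.9
```

Emit:
{"op": "play_rows", "data": {"increments": "0 0 0 0 -1; 0 0 0 0 -1"}}

```text
clock: 15.25
position: [0.6351, -0.0288, 0.4381]
ee_rot: [-2.393, -2.035, 0.003]
force: [-0.3, 0.3, -0.9]
width: 0.691
gripper_force: 39.9
```

```bash
python3 -c "
from h import *
plan([.9,-.1,.46],79.5)"
```

```text
t 15.25 pos [ 0.6351 -0.0288  0.4381] xaz 80.8 z [-0.002 -0.001 -1.   ] w 0.691 F [-0.3  0.3 -0.9] gf 39.9
q [-0.161  0.378  0.197  1.16  -0.071  1.612 -0.141]
turn 1.3
after turn shift cm [-2.18 27.34 -2.23]
```

Emit:
{"op": "play_rows", "data": {"increments": "-3 1 -2 1.3 -1; -3 1 -2 0 -1; -3 1 -2 0 -1; 0 2 -3 0 -1; 0 2 -3 0 -1"}}

```text
clock: 15.67
position: [0.6842, -0.1326, 0.553]
ee_rot: [2.413, 1.998, 0.006]
force: [-105.8, 18.9, 3.9]
width: 0.688
gripper_force: 39.7
```

```bash
python3 -c "
from h import *
plan()"
```

```text
t 15.67 pos [ 0.6842 -0.1326  0.553 ] xaz 79.3 z [ 0.008 -0.004 -1.   ] w 0.688 F [-105.8   18.9    3.9] gf 39.7
q [ 2.100e-02  5.820e-01  2.860e-01  5.610e-01 -1.690e-01  2.003e+00
  1.000e-03]
```

Emit:
{"op": "play_rows", "data": {"increments": "0 2 -3 0 -1; 0 2 -3 0 -1; 0 2 -3 0 -1; 0 2 -3 0 -1; 0 0 0 0 -1"}}

```text
clock: 16.08
position: [0.7062, -0.1339, 0.596]
ee_rot: [2.341, 1.945, 0.117]
force: [0.2, -0.0, -0.2]
width: 0.69
gripper_force: 39.9
```

```bash
python3 -c "
from h import *
plan()"
```

```text
t 16.08 pos [ 0.7062 -0.1339  0.596 ] xaz 79.4 z [ 0.12  -0.024 -0.993] w 0.69 F [ 0.2 -0.  -0.2] gf 39.9
q [ 0.021  0.589  0.326  0.442 -0.208  2.002 -0.   ]
```

Emit:
{"op": "play_rows", "data": {"increments": "0 0 -1 0 -1; 0 0 -1 0 -1; 0 0 -1.5 0 -1; 0 0 -1.5 0 -1; 0 0 -1.5 0 -1"}}

```text
clock: 16.5
position: [0.6802, -0.1288, 0.6296]
ee_rot: [2.323, 1.923, 0.15]
force: [0.0, -0.6, -1.2]
width: 0.689
gripper_force: 39.9
```

```bash
python3 -c "
from h import *
plan()"
```

```text
t 16.5 pos [ 0.6802 -0.1288  0.6296] xaz 79.2 z [ 0.154 -0.031 -0.988] w 0.689 F [ 0.  -0.6 -1.2] gf 39.9
q [ 1.000e-03  5.230e-01  3.340e-01  4.740e-01 -1.960e-01  2.002e+00
 -4.000e-03]
```

Emit:
{"op": "play_rows", "data": {"increments": "0 0.5 -2 0 -1; 0 0.5 -2 0 -1; 0 0.5 -2 0 -1; 0 0.5 -2 0 -1; 0 0.5 -2 0 -1"}}

```text
clock: 16.92
position: [0.6588, -0.1247, 0.6762]
ee_rot: [2.277, 1.884, 0.216]
force: [-0.4, -0.2, -1.8]
width: 0.693
gripper_force: 39.9
```

```bash
python3 -c "
from h import *
plan()"
```

```text
t 16.92 pos [ 0.6588 -0.1247  0.6762] xaz 79.2 z [ 0.224 -0.044 -0.974] w 0.693 F [-0.4 -0.2 -1.8] gf 39.9
q [-0.02   0.461  0.362  0.464 -0.198  2.002 -0.005]
```

Emit:
{"op": "play_rows", "data": {"increments": "0 1.5 -1.5 0 -1; 0 1.5 -1.5 0 -1; 0 1.5 -1.5 0 -1; 0 1.5 -1.5 0 -1; 0 1.5 -1.5 0 -1"}}

```text
clock: 17.33
position: [0.6807, -0.1288, 0.7019]
ee_rot: [2.225, 1.841, 0.286]
force: [0.4, 0.3, -1.5]
width: 0.687
gripper_force: 39.9
```

```bash
python3 -c "
from h import *
plan()"
```

```text
t 17.33 pos [ 0.6807 -0.1288  0.7019] xaz 79.2 z [ 0.3   -0.059 -0.952] w 0.687 F [ 0.4  0.3 -1.5] gf 39.9
q [-0.005  0.495  0.406  0.352 -0.253  2.002 -0.006]
```

Emit:
{"op": "play_rows", "data": {"increments": "0 1.2 -1.8 0 -1; 0 1.2 -1.8 0 -1; 0 1.2 -1.8 0 -1; 0 1.2 -1.8 0 -1; 0 1.2 -1.8 0 -1"}}

```text
clock: 17.75
position: [0.673, -0.1274, 0.7433]
ee_rot: [2.17, 1.796, 0.356]
force: [-0.4, 0.2, -2.7]
width: 0.692
gripper_force: 39.9
```

```bash
python3 -c "
from h import *
plan()"
```

```text
t 17.75 pos [ 0.673  -0.1274  0.7433] xaz 79.2 z [ 0.375 -0.073 -0.924] w 0.692 F [-0.4  0.2 -2.7] gf 39.9
q [-0.011  0.473  0.456  0.294 -0.294  2.002 -0.007]
```

Emit:
{"op": "play_rows", "data": {"increments": "0 0.8 -1.8 0 -1; 0 0.8 -1.8 0 -1; 0 0.8 -1.8 0 -1; 0 0.8 -1.8 0 -1"}}

```text
clock: 18.08
position: [0.6528, -0.1236, 0.7767]
ee_rot: [2.134, 1.766, 0.399]
force: [-0.3, 0.5, -1.4]
width: 0.69
gripper_force: 39.9
```

```bash
python3 -c "
from h import *
plan()"
```

```text
t 18.08 pos [ 0.6528 -0.1236  0.7767] xaz 79.2 z [ 0.423 -0.082 -0.902] w 0.69 F [-0.3  0.5 -1.4] gf 39.9
q [-0.028  0.43   0.482  0.284 -0.301  2.002 -0.007]
```

Emit:
{"op": "play_rows", "data": {"increments": "0 1.1 -1.8 0 -1; 0 1.1 -1.8 0 -1; 0 1.1 -1.8 0 -1; 0 1.1 -1.8 0 -1"}}

```text
clock: 18.42
position: [0.6387, -0.1208, 0.8085]
ee_rot: [2.093, 1.732, 0.446]
force: [0.0, -0.4, -1.7]
width: 0.688
gripper_force: 39.9
```

```bash
cat >> h.py <<'E'
T=np.array([.5*np.cos(np.radians(-10.5)),.5*np.sin(np.radians(-10.5)),-.8660])
def tilt():
    M=R.from_rotvec(arm.observe()["ee_rot"]).as_matrix(); z=M[:,2]
    print("tilt",np.degrees(np.arccos(-z[2])).round(2),"az",np.degrees(np.arctan2(z[1],z[0])).round(2),"err",np.degrees(np.arccos(z@T)).round(2),"xlevel",np.degrees(np.arcsin(M[2,0])).round(2))
E
python3 -c "
from h import *
plan();tilt()"
```

```text
t 18.42 pos [ 0.6387 -0.1208  0.8085] xaz 79.2 z [ 0.475 -0.091 -0.875] w 0.688 F [ 0.  -0.4 -1.7] gf 39.9
q [-0.038  0.403  0.524  0.253 -0.33   2.002 -0.008]
tilt 28.95 az -10.88 err 1.14 xlevel -0.05
```

Emit:
{"op": "play_rows", "data": {"increments": "0 1.1 -1.8 0 -1; 0 0 0 0 -1; 0 0 0 0 -1"}}

```text
clock: 18.67
position: [0.6343, -0.1202, 0.8166]
ee_rot: [2.083, 1.724, 0.457]
force: [1.2, 0.2, -1.8]
width: 0.69
gripper_force: 39.9
```

```bash
python3 -c "
from h import *
u=np.array([.6237,-.0105,.24])-.0055*T
plan(u);tilt()"
```

```text
t 18.67 pos [ 0.6343 -0.1202  0.8166] xaz 79.2 z [ 0.488 -0.094 -0.868] w 0.69 F [ 1.2  0.2 -1.8] gf 39.9
q [-0.041  0.396  0.534  0.246 -0.336  2.002 -0.008]
after turn shift cm [ 10.63 -31.34  47.94]
tilt 29.8 az -10.9 err 0.47 xlevel -0.06
```

Emit:
{"op": "play_rows", "data": {"increments": "0.2 -0.7 1 0 -1; 0.7 -2.1 3.2 0 -1; 0.7 -2.1 3.2 0 -1; 0.7 -2.1 3.2 0 -1; 0.7 -2.1 3.2 0 -1"}}

```text
clock: 19.08
position: [0.632, -0.0921, 0.6745]
ee_rot: [2.088, 1.719, 0.46]
force: [1.4, -0.9, -1.6]
width: 0.69
gripper_force: 39.9
```

```bash
python3 -c "
from h import *
u=np.array([.6237,-.0105,.24])-.0055*T
plan(u);tilt()
p=vision.get_image('top'); print(ray(p,[330,199.5],.101)*1000)
p=vision.get_image('side'); print(ray(p,[255.7,240],.101)*1000)"
```

```text
t 19.08 pos [ 0.632  -0.0921  0.6745] xaz 79.0 z [ 0.488 -0.093 -0.868] w 0.69 F [ 1.4 -0.9 -1.6] gf 39.9
q [-0.45   0.089  0.546  1.091  0.006  1.456 -0.109]
after turn shift cm [  7.76 -23.67  35.99]
tilt 29.8 az -10.8 err 0.46 xlevel 0.12
[[704.80827631 -25.97701601 101.        ]]
[[702.76125893 -23.21627228 101.        ]]
```

Emit:
{"op": "play_rows", "data": {"increments": "0.7 -2.1 3.2 0 -1; 0.7 -2.1 3.2 0 -1; 0.7 -2.1 3.2 0 -1; 0.7 -2.1 3.2 0 -1; 0.7 -2.1 3.2 0 -1"}}

```text
clock: 19.6
position: [0.6306, -0.0559, 0.49]
ee_rot: [2.087, 1.712, 0.468]
force: [1.3, -0.3, -0.8]
width: 0.692
gripper_force: 39.9
```

Emit:
{"op": "play_rows", "data": {"increments": "0.7 -2.1 3.2 0 -1; 0.7 -2.1 3.2 0 -1; 0.7 -2.1 3.2 0 -1; 0 0 0 0 -1; 0 0 0 0 -1"}}

```text
clock: 20.02
position: [0.6276, -0.0337, 0.3741]
ee_rot: [2.089, 1.716, 0.461]
force: [0.3, -0.2, 0.1]
width: 0.686
gripper_force: 39.9
```

Emit:
{"op": "play_rows", "data": {"increments": "0 0 0 0 -1; 0 0 0 0 -1"}}

```text
clock: 20.18
position: [0.6283, -0.0341, 0.3769]
ee_rot: [2.087, 1.712, 0.468]
force: [0.1, -1.2, -1.5]
width: 0.688
gripper_force: 39.9
```

```bash
python3 -c "
from h import *
u=np.array([.6246,-.0102,.24])-.0055*T
plan(u);tilt()"
```

```text
t 20.18 pos [ 0.6283 -0.0341  0.3769] xaz 78.8 z [ 0.494 -0.093 -0.864] w 0.688 F [ 0.1 -1.2 -1.5] gf 39.9
q [-0.536  0.042  0.44   1.848  0.182  0.755 -0.398]
after turn shift cm [ 2.2  -7.61 10.87]
tilt 30.2 az -10.63 err 0.44 xlevel 0.32
```

Emit:
{"op": "play_rows", "data": {"increments": "0.5 -1.9 2.7 -0.6 -1; 0.5 -1.9 2.7 0 -1; 0.5 -1.9 2.7 0 -1; 0.5 -1.4 2 0 -1; 0.1 -0.5 0.77 0 -1"}}

```text
clock: 20.6
position: [0.6178, -0.0098, 0.2387]
ee_rot: [2.079, 1.729, 0.457]
force: [-1.0, 0.2, -1.9]
width: 0.694
gripper_force: 39.9
```

Emit:
{"op": "play_rows", "data": {"increments": "0 0 0 0 -1; 0 0 0 0 -1; 0 0 0 0 -1; 0 0 0 0 -1; 0 0 0 0 -1"}}

```text
clock: 21.02
position: [0.6185, -0.0105, 0.2415]
ee_rot: [2.078, 1.726, 0.462]
force: [0.9, -0.4, -2.4]
width: 0.693
gripper_force: 39.9
```

Run:
```python
from h import *
u=np.array([.6246,-.0102,.24])-.0055*T
plan(u,79.5);tilt()
p=vision.get_image("side"); P=pts(p)
f=p["frame"][:,:,::-1][120:400,140:440]; cv2.imwrite("pics/fin.png",cv2.resize(f,(600,560)))
for n in("side","top"):
  q=vision.get_image(n); P=pts(q); s=arm.observe(); M=R.from_rotvec(s["ee_rot"]).as_matrix()
  L=(P-s["position"])@M; m=(q["z_map"]>0)&(abs(L[...,2]+.0035)<.02)&(abs(L[...,0])<.075)&(abs(L[...,1])<.045)
  X=L[m]*1000; print(n,m.sum(),np.round(np.percentile(X,[1,5,50,95,99],axis=0),1).tolist())
  t=m&(abs(L[...,0])>.015)&(abs(L[...,1])<.025)&(abs(L[...,2]+.0085)<.006); Y=L[t]*1000
  if len(Y)>50:
    c=np.linalg.lstsq(np.c_[Y[:,:2],np.ones(len(Y))],Y[:,2],rcond=None)[0]; print("plane slope deg",np.degrees(c[:2]).round(2),"z",c[2].round(2),len(Y))
```

```text
t 21.02 pos [ 0.6185 -0.0105  0.2415] xaz 79.4 z [ 0.491 -0.092 -0.866] w 0.693 F [ 0.9 -0.4 -2.4] gf 39.9
q [-0.552  0.164  0.434  2.08   0.225  0.423 -0.508]
turn -0.1
after turn shift cm [ 0.14  0.44 -0.13]
tilt 29.97 az -10.63 err 0.39 xlevel -0.02
side 1777 [[-51.0, -40.1, -20.9], [-43.9, -31.0, -12.8], [10.9, 0.0, -9.6], [56.3, 30.8, -2.2], [58.1, 40.3, 2.5]]
plane slope deg [1.   0.24] z -9.7 905
top 608 [[-54.5, -30.2, -10.5], [-52.8, -27.4, -9.5], [-0.2, -4.9, -6.9], [52.5, 31.0, -3.9], [54.3, 33.1, 2.3]]
plane slope deg [0.24 0.47] z -7.19 389
```

View pics/fin.png

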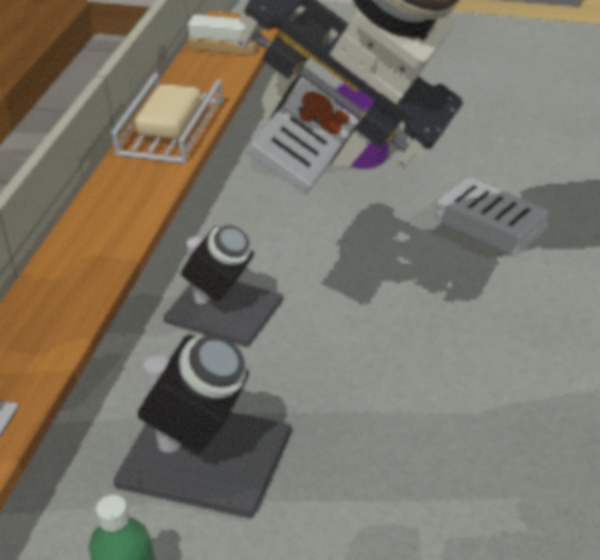

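Emit:
{"op": "play_rows", "data": {"increments": "0.1 0.44 -0.13 0 -1; 0 0 0 0 -1; 0 0 0 0 -1; 0 0 0 0 -1; 0 0 0 0 -1"}}

```text
clock: 21.58
position: [0.6207, -0.0099, 0.2428]
ee_rot: [2.079, 1.728, 0.458]
force: [-0.4, 0.1, -2.3]
width: 0.689
gripper_force: 39.9
```

Emit:
{"op": "play_rows", "data": {"increments": "0 0 0 0 -1; 0 0 0 0 -1; 0 0 0 0 -1; 0 0 0 0 -1; 0 0 0 0 -1"}}

```text
clock: 22.0
position: [0.6208, -0.0099, 0.2429]
ee_rot: [2.079, 1.728, 0.458]
force: [-0.0, 0.4, -2.2]
width: 0.692
gripper_force: 39.9
```

Run:
```python
from h import *
u=np.array([.6246,-.0102,.24])-.0055*T
plan(u,79.5);tilt()
p=vision.get_image("side"); P=pts(p)
m=(p["z_map"]>0)&(abs(P[...,0]-.47)<.08)&(abs(P[...,1]+.231)<.08)&(abs(P[...,2]-.028)<.006); v,u=np.nonzero(m); print(rect(ray(p,np.c_[u,v],.028)),np.abs(arm.observe()["dq"]).max())
```

```text
t 22.0 pos [ 0.6208 -0.0099  0.2429] xaz 79.4 z [ 0.489 -0.093 -0.868] w 0.692 F [-0.   0.4 -2.2] gf 39.9
q [-0.549  0.167  0.432  2.071  0.219  0.432 -0.501]
turn -0.1
after turn shift cm [ 0.04  0.19 -0.11]
tilt 29.82 az -10.74 err 0.44 xlevel -0.1
(array([ 468.6, -226.2]), array([114.9,  73.1]), -25.7) 0.0021042332582638834
```

Emit:
{"op": "play_rows", "data": {"increments": "0 0.2 -0.1 0 -1; 0 0 0 0 -1; 0 0 0 0 -1; 0 0 0 0 -1; 0 0 0 0 -1"}}

```text
clock: 22.47
position: [0.622, -0.0101, 0.2448]
ee_rot: [2.079, 1.728, 0.458]
force: [0.2, 0.1, -0.9]
width: 0.692
gripper_force: 39.9
```

Emit:
{"op": "play_rows", "data": {"increments": "0 0 0 0 -1; 0 0 0 0 -1; 0 0 0 0 -1; 0 0 0 0 -1; 0 0 0 0 -1"}}

```text
clock: 22.88
position: [0.622, -0.0101, 0.2448]
ee_rot: [2.079, 1.728, 0.458]
force: [-0.0, -0.7, -1.6]
width: 0.687
gripper_force: 39.9
```

Run:
```python
from h import *
plan(np.array([.6246,-.0102,.24])-.0055*T,79.5);tilt(); print(job.sign_off())
```

```text
t 22.88 pos [ 0.622  -0.0101  0.2448] xaz 79.4 z [ 0.489 -0.093 -0.868] w 0.687 F [-0.  -0.7 -1.6] gf 39.9
q [-0.548  0.167  0.431  2.066  0.216  0.438 -0.497]
turn -0.1
after turn shift cm [ 0.04 -0.02 -0.01]
tilt 29.82 az -10.74 err 0.44 xlevel -0.1
the job is handed in; nothing more can be done
None
```

I handed the job in at 22.9 s: the clean plates are in a flush pile, and by my measurements the stained plate is held still within 1 mm and 0.5° of the view point. During the tilt the wrist force peaked at 106 N (limit 120 N), with no contact that I could see. Joint 6 read 2.003 against its stated limit of 2, which could be counted as over range. The hand-in returned no verdict.

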